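# Pack the lino blocks and snap the case shut

## Robot

A 6-joint arm with a two-finger parallel gripper is mounted at the origin on the work surface. World frame = base frame: x ahead of the robot, y to its left, z up, the work surface at z = 0. Lengths are in mm, angles in degrees, forces in N, time in s.
With the tool pointing down it reaches from about 350 to 850 mm from the base axis. Payload 8.1 kg.
Tool frame: the origin (TCP) lies at the very end of the fingers, on their centre line; the grasp point (between the pads) lies 19 mm behind it; z points along the fingers, y is the line along which they close (so a half turn about z gives the same grasp; the last joint's range is limited). The gripper opens to 85 mm and grips with 20 to 120 N. Pads are 22 mm wide; open, the fingers measure 114 mm over their backs; the gripper's body (76 mm by 85 mm) begins 54 mm behind the grasp point. The pads swing forward as they close: fully open they stand 13 mm farther back than shut.
Start: joints at [-74.221, 7.471, 85.268, -0, 87.261, -4.893], TCP at [211.834, -561.366, 231.292] pointing down, gripper open.
Joint ranges: [-169.43, 169.43], [-51.17, 129.36], [1.28, 143.12], [-76.62, 256.62], [0, 156.53], [-152.29, 152.29]. Speed limits (degrees/s): [136.94, 136.94, 159.86, 180, 180, 180].

## Interface

Orientations are given as [roll, pitch, yaw] about the fixed x, y, z axes, in that order (R = Rz(yaw) Ry(pitch) Rx(roll)).
In Python, from bench import sense, eyes, job, models gives the robot as it stands. The module is installed in compiled form; this text tells all that it offers.
- The arm moves only by the tool apply_moves, never from a script. Its argument "rows" is a list of rows, each a list of 6 numbers: the shift along the tool's x, y, z in mm, then the turn, a rotation vector about the tool's x, y, z in rad. In form: [[dx, dy, dz, rx, ry, rz], ...]. A call has exactly 5 rows; each row shifts and turns the commanded pose from where the row before left it, along the tool's axes as they then stand; what a row does not reach is not made up. A row lasts 1/8 s, in which the tool goes at most 62.5 mm and 10.7 degrees, less where a joint would pass 70% of its speed; a pose out of reach is approached as far as the arm can. A call is refused whole if a number of a shift passes 62.5 or a number of a turn 0.188, either way. A call with a gripper value outside its range is refused whole. "fingers" is the finger opening in mm, from 0 to 85.4, set as the call begins (left out, the last holds). The fingers move at their own pace and stop on an object; "grip_force" is the grip in N (left out, the last holds). Time passes only in rows, so rows that do not move let the fingers close, or fill a call up. It gives the time, the measured TCP pose, the force, the opening and the grip force at its end, in the units of the state.
- sense(): the state, without advancing time (a new reading comes with each control period).
- eyes.snapshot(name): name is "scene" or "top" or "wrist"; returns (picture, depth): 400x640x3 uint8, red, green, blue; 400x640 float32, mm along the optical axis (not along the pixel's ray), 0 where there is no reading.
- eyes.get_calibration(name): a dict with "intrinsics" (3x3 intrinsics, pixels), "D" ([k1, k2, p1, p2, k3] as OpenCV has them; the pictures are not rectified), "R" (3x3) and "t" (3): a world point X has camera coordinates R X + t; the wrist camera has in their place "mount" (4x4, takes a point from camera to tool coordinates, whose origin is the TCP and whose axes are the flange's). Camera axes: x right, y down, z forward; pixel columns grow to the right and rows downward; lengths in mm; the calibration is good to about 2 mm. A picture is of the moment at which its call begins: read the wrist's pose just before it. get_calibration takes no time and is no camera call.
- job.hand_in(): hands the job in; it is judged then, once.
Trained networks look in the newest picture that a camera, given by its name, has taken for a name from the list of things; names that differ only in an ending like _2 or _b are one class to them, and where a whole thing is asked for, a point or a joint stands for the part that bears it (a point fixed in the world has none). Each returns a list of dicts, best first, with "confidence" (0 to 1); they miss things now and then, are a little off and sometimes report something else, mostly with a low value. They report only what shows in the picture. A call takes as long as a camera call.
- models.boxes_of(name, camera): "xyz" ([x, y, z] in mm, in world coordinates, good to about 4 mm: the middle of the surface that is visible of it).
- models.cut_out(name, camera): "pixels" (400x640 bool, what is visible of it).
- models.place_of(name, camera): "xyz" ([x, y, z] in mm, in world coordinates, good to about 4 mm: a listed point, or the origin of a listed thing).
The state is a dict: "time": time; "joint_pos": joint angles; "qd": joint speeds; "joint_efforts": joint torques, N m; "tool_pos": TCP position; "tcp_rot": TCP orientation; "ft_force": force on the tool from outside, world axes, zero at the start; "wrist_torque": the same for the moment, N m; "finger_gap": finger opening in mm; "grip_force": force on a finger pad.
Only numpy, scipy, OpenCV 4.12 (cv2) and the standard library are available. Lean on these libraries where they do the work, as an engineer would, in place of code of your own. Each camera call takes 0.05 s, during which the arm holds its last target. There are 200 camera calls.

## Task

Pack the lino printing blocks away: stack the two loose blocks squarely on top of the one already in the case, all lying the same way with edges lined up, setting each down gently rather than dropping it. Then swing the lid over and press its front edge down until the clip snaps and the lid is fully shut. Leave the jar, the ink bottle and the roller where they stand.

Things in the scene. Friction and masses are not known exactly. Their poses are not given: they have to be found in the camera images.
- case: grey plastic case, fixed, its clip side (-x) towards the robot, its lid hinged along the far side (+x). Tray 170 mm (x) by 222 mm (y), rim 46 mm high, walls and floor 4 mm; shut it is 60 mm high and clears a pile of three blocks by 5 mm. Gouges in an insert (top at 34 mm) fill its -y part, beyond a 40 mm high divider. Origin: centre of its underside, z up.
- bay (a point): centre of the floor of the case's bay for the blocks, 4 mm above the table, on the case's +y side; the bay is 162 mm along its x by 140 mm along its y (axes as the case's).
- lid (a joint): lid angle, rad: 0 shut, 2.0 open stop; starts at 1.7 to 1.9, leaning back away from the robot. Stiff hinge: the lid (0.22 kg) stays where it is left and swings with about 2 N at its front edge. At about 0.06 its lip meets the spring clip at the middle of the case's front; pressing on takes about 10 N, and below 0.03 the clip snaps over the lip, pulls the lid down to 0 and holds it.
- lid_hinge (a point): middle of the lid's hinge axis, 88 mm from the case's centre towards its +x, 46 mm above its underside. Axes turn with the lid and equal the case's when shut: y along the hinge; the lid, 222 mm wide and centred, runs along -x to its front edge 173 mm from the axis. Its flat outer face lies 14 mm from the axis along +z.
- lid_press (a point): point on the lid's outer (top) face, on the centre line, 23 mm in from the front edge (150 mm from the hinge axis): a good place to push and press.
- bottom_block: the block already lying flat on the floor of the case (4 mm above the table), carved fern: mounted lino printing block, 55 mm (its x) by 100 mm (its y) by 16 mm thick (z), about 0.07 kg: plywood with a dark grey carved lino face on top. Origin: centre of its underside, z up.
- block_a: loose block on the table, carved waves; same size as the others, either order and either way round will do: mounted lino printing block, 55 mm (its x) by 100 mm (its y) by 16 mm thick (z), about 0.07 kg: plywood with a dark grey carved lino face on top. Origin: centre of its underside, z up.
- block_b: loose block on the table, carved sun over water; same size as the others: mounted lino printing block, 55 mm (its x) by 100 mm (its y) by 16 mm thick (z), about 0.07 kg: plywood with a dark grey carved lino face on top. Origin: centre of its underside, z up.
- jar: paint jar with a white screw lid, 64 mm across, 70 mm high; origin under its centre. To be left alone.
- ink_bottle: small brown ink bottle with a dropper cap, 42 mm across, 88 mm high; origin under its centre. To be left alone.
- brayer: ink roller: black roller 34 mm across and 110 mm long (along its y) with a wire frame and a wooden handle reaching 161 mm along its x, 46 mm high; origin under the roller's centre. To be left alone.

How it is judged:
By the outcome, as a careful person would: the job done as asked, in the order asked, and still so for the second after the job is handed in, with the robot touching nothing.
It also fails if it takes over 67 s, if anything falls off the work surface, if the arm or the gripper's body presses on something with over 40 N, if the wrist force passes 120 N, or if a joint passes its speed limit or range.

## Working session

There is one attempt and no reset: what is moved stays moved. The work goes in short steps, Python scripts to look and compute and a tool call to move; the robot and the scene stay as the last step left them, time stands still between calls to the robot, and variables do not carry over. Pictures are saved under pics/ and viewed, at most 10 in all, crops included, and the job is handed in when it is done.

Besides the shell and the picture viewer there is one more tool, called after "Emit:" in YAML: its name, and indented under it one key for each argument. apply_moves: Moves the arm, as the interface text tells. Its arguments: {"type":"object","properties":{"rows":{"type":"array"},"fingers":{"type":"number"},"grip_force":{"type":"number"}},"required":["rows"]}

```bash
mkdir -p pics
cat > h.py <<'E'
import numpy as np,cv2
from scipy.spatial.transform import Rotation as Ro
from bench import sense,eyes,job,models
def tcp():
    s=sense(); return Ro.from_euler('xyz',s['tcp_rot'],degrees=True).as_matrix(),np.array(s['tool_pos'])
def cam(name):
    c=eyes.get_calibration(name); K=np.array(c['intrinsics']);D=np.array(c['D'])
    if 'mount' in c:
        M=np.array(c['mount']); R,p=tcp(); A=R@M[:3,:3]; b=R@M[:3,3]+p
    else:
        Rw=np.array(c['R']); A=Rw.T; b=-Rw.T@np.array(c['t'])
    return K,D,A,b   # world = A@cam+b
def cloud(name,save=None):
    K,D,A,b=cam(name); im,d=eyes.snapshot(name)
    if save: cv2.imwrite('pics/'+save,im[:,:,::-1])
    v,u=np.mgrid[0:400,0:640]
    n=cv2.undistortPoints(np.stack([u,v],-1).reshape(-1,1,2).astype(np.float64),K,D).reshape(400,640,2)
    P=np.dstack([n*d[...,None],d[...,None]])@A.T+b
    P[d==0]=np.nan
    return im,P
def rect(P,z0,z1,mask=None):
    m=(P[...,2]>z0)&(P[...,2]<z1)
    if mask is not None: m&=mask
    q=P[m][:,:2].astype(np.float32)
    return cv2.minAreaRect(q),len(q),np.median(P[m][:,2])
E
python3 - <<'E'
from h import *
print(sense())
for c in('scene','top'):
    im,P=cloud(c,c+'0.png')
    for n in ['case','bay','lid_hinge','lid_press','bottom_block','block_a','jar','ink_bottle','brayer']:
        print(c,n,[(np.round(r['xyz']),round(r['confidence'],2)) for r in models.place_of(n,c)][:4])
    for r in models.cut_out('block_a',c):
        m=r['pixels']; q=P[m]; q=q[~np.isnan(q[:,0])]
        if len(q)<20: continue
        v,u=np.where(m)
        print(round(r['confidence'],2),u.mean().round(),v.mean().round(),np.median(q,0).round(1),cv2.minAreaRect(q[:,:2].astype(np.float32)))
E
cd pics; python3 -c "
import cv2,numpy as np
a=cv2.imread('scene0.png');b=cv2.imread('top0.png');cv2.imwrite('both.png',cv2.resize(np.vstack([a,b]),None,fx=.75,fy=.75))"
```

```text
{'time': 0.0, 'joint_pos': array([-7.42200780e+01,  7.51556328e+00,  8.53308769e+01, -1.65171391e-03,
        8.72629823e+01, -4.89384086e+00]), 'qd': array([ 0.11167591,  0.02175584, -0.0008376 ,  0.00056478,  0.00703634,
        0.04131675]), 'joint_efforts': array([-7.15083734e-04, -5.69404149e+01, -5.00549769e+01, -2.99053481e-04,
        1.49247417e-02, -3.33384503e-05]), 'tool_pos': array([ 211.67509115, -560.8096054 ,  230.22439735]), 'tcp_rot': array([-1.79890836e+02, -7.69114386e-03,  2.06738359e+01]), 'ft_force': array([-0.61481459, -0.89932436,  0.43505885]), 'wrist_torque': array([0.03893757, 0.02265621, 0.02913442]), 'grip_force': 0.0, 'finger_gap': 85.46548404883931}
scene case [(array([509.,  -8.,   1.]), 0.93), (array([ 614., -286.,    1.]), 0.25)]
scene bay [(array([504.,  37.,  10.]), 0.94)]
scene lid_hinge [(array([598.,  14.,  47.]), 0.84)]
scene lid_press [(array([654.,  21., 184.]), 0.91), (array([506.,  25.,   7.]), 0.16)]
scene bottom_block [(array([504.,  29.,   2.]), 0.78), (array([504.,  37.,   6.]), 0.29)]
scene block_a [(array([451., 310.,   1.]), 0.73), 
[... 668 characters left out ...]
    2.]), 0.65), (array([443., 312.,  -1.]), 0.48)]
top lid_press [(array([654.,  17., 186.]), 0.69)]
top bottom_block [(array([501.,  26.,  -2.]), 0.56), (array([ 463., -508.,    4.]), 0.36)]
top block_a [(array([441., 312.,   5.]), 0.91), (array([ 620., -285.,   -1.]), 0.7)]
top jar [(array([ 423., -304.,    3.]), 0.6)]
top ink_bottle [(array([441., 315.,   1.]), 0.19)]
top brayer [(array([ 460., -508.,    3.]), 0.56)]
0.93 383.0 179.0 [ 615.9 -284.5   16.1] ((617.5116577148438, -285.656982421875), (97.26273345947266, 56.70625686645508), 81.74681854248047)
0.92 194.0 231.0 [444.  304.5  15.5] ((444.9636535644531, 307.0617370605469), (99.52436828613281, 54.42026138305664), 83.1690673828125)
```

View pics/both.png

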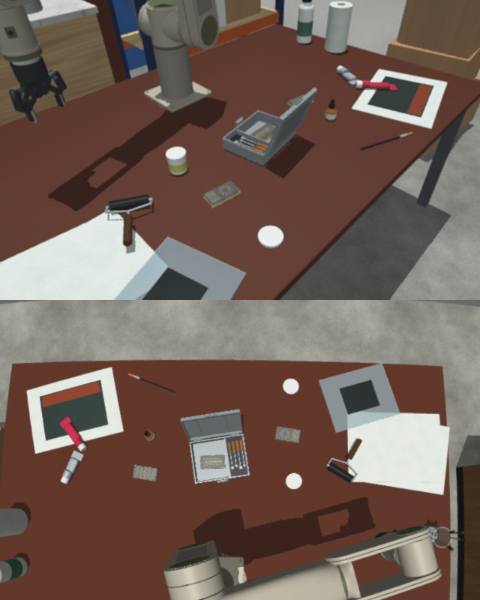

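The scene picture shows the open case in the middle, one block at scene (222,193) in the half-scale view and the jar, bottle and roller clear of it. The top picture shows block_b at about (383,179) and block_a at (194,231), and the bottom block lies long-ways along the case's y.

Run:
```python
from h import *
np.set_printoptions(precision=3,suppress=True)
print(np.array(eyes.get_calibration('wrist')['mount']))
im,P=cloud('top')
x,y,z=P[...,0],P[...,1],P[...,2]
reg=(x>380)&(x<600)&(y>-140)&(y<150)
print('rim',rect(P,42,50,reg))
r=models.cut_out('bottom_block','top')
for k in r[:2]:
    print(k['confidence'],rect(P,12,26,k['pixels']))
    # colour-free check
for n in [(617,-285),(444,307)]:
    m=(abs(x-n[0])<75)&(abs(y-n[1])<75); print(rect(P,9,24,m))
# lid angle
m=(x>595)&(x<720)&(abs(y-12)<80)&(z>60); q=P[m]
A=np.c_[q[:,2],np.ones(len(q))]; print('lid dx/dz',np.linalg.lstsq(A,q[:,0],rcond=None)[0],q[:,2].max(),len(q))
```

```text
[[  -0.      -0.956   -0.295   74.729]
 [   1.      -0.      -0.      -0.863]
 [   0.      -0.295    0.956 -143.741]
 [   0.       0.       0.       1.   ]]
rim (((517.8138427734375, -2.2331314086914062), (191.83348083496094, 225.51263427734375), 9.241737365722656), 391, np.float64(46.17969349972418))
0.58 (((497.26165771484375, 25.257854461669922), (55.04417419433594, 99.21285247802734), 3.5336620807647705), 532, np.float64(20.065226957093728))
0.23 (((0.0, 0.0), (0.0, 0.0), 0.0), 0, np.float64(nan))
(((606.7953491210938, -279.5038146972656), (161.67526245117188, 93.1754150390625), 70.55047607421875), 538, np.float64(16.131864468619597))
(((425.4440612792969, 301.928955078125), (127.92341613769531, 102.1011734008789), 87.7610092163086), 531, np.float64(15.602153767524896))
lid dx/dz [  0.281 597.194] 219.55207117732016 1490
  return _methods._mean(a, axis=axis, dtype=dtype,
  ret = ret.dtype.type(ret / rcount)
```

```bash
cat >> h.py <<'E'
def plan(wps,start=None):
    """wps: list of (x,y,z,yaw,nrows), tool down (yaw as given, roll 180)"""
    if start is None:
        R,p=tcp(); yaw=np.arctan2(R[1,0],R[0,0])
    else: p=np.array(start[:3],float); yaw=np.radians(start[3])
    out=[]
    for x,y,z,yw,n in wps:
        t=np.array([x,y,z],float); dy=np.radians(yw)-yaw; d=(t-p)/n
        for k in range(n):
            c,s=np.cos(yaw),np.sin(yaw)
            out.append([round(float(v),3 if i>2 else 1) for i,v in enumerate([c*d[0]+s*d[1], s*d[0]-c*d[1], -d[2],0,0,-dy/n])]); yaw+=dy/n
        p=t
    for i in range(0,len(out),5): print(out[i:i+5])
E
python3 - <<'E'
from h import *
plan([(617,-305,150,82,10)])
E
```

```text
[[47.0, -9.7, 8.1, 0.0, 0.0, -0.107], [47.7, -4.6, 8.1, 0.0, 0.0, -0.107], [47.9, 0.5, 8.1, 0.0, 0.0, -0.107], [47.6, 5.6, 8.1, 0.0, 0.0, -0.107], [46.7, 10.7, 8.1, 0.0, 0.0, -0.107]]
[[45.3, 15.6, 8.1, 0.0, 0.0, -0.107], [43.4, 20.4, 8.1, 0.0, 0.0, -0.107], [41.0, 24.9, 8.1, 0.0, 0.0, -0.107], [38.1, 29.1, 8.1, 0.0, 0.0, -0.107], [34.8, 33.0, 8.1, 0.0, 0.0, -0.107]]
```

Emit:
apply_moves:
  rows:
    - [47, -10, 8, 0, 0, -0.107]
    - [48, -5, 8, 0, 0, -0.107]
    - [48, 0, 8, 0, 0, -0.107]
    - [48, 6, 8, 0, 0, -0.107]
    - [47, 11, 8, 0, 0, -0.107]
  fingers: 72

```text
time: 1.82
tool_pos: [416.4, -431.1, 191.2]
tcp_rot: [180.0, 0.0, 51.5]
ft_force: [0.2, -0.6, 0.6]
finger_gap: 72.3
grip_force: 0.0
```

Emit:
apply_moves:
  rows:
    - [45, 16, 8, 0, 0, -0.107]
    - [43, 20, 8, 0, 0, -0.107]
    - [41, 25, 8, 0, 0, -0.107]
    - [38, 29, 8, 0, 0, -0.107]
    - [35, 33, 8, 0, 0, -0.107]

```text
time: 2.45
tool_pos: [618.5, -303.4, 151.0]
tcp_rot: [180.0, 0.0, 82.2]
ft_force: [0.6, -0.9, 0.1]
finger_gap: 72.3
grip_force: 0.0
```

```bash
cat >> h.py <<'E'
def blocks(c,z0,z1,name='block_a'):
    im,P=cloud(c)
    for r in models.cut_out(name,c):
        m=r['pixels']&(P[...,2]>z0)&(P[...,2]<z1)
        if m.sum()<200: continue
        m=cv2.morphologyEx(m.astype(np.uint8),cv2.MORPH_OPEN,np.ones((5,5)))>0
        if m.sum()<200: continue
        (cx,cy),(w,h),a=cv2.minAreaRect(P[m][:,:2].astype(np.float32))
        if w>h: w,h,a=h,w,a-90
        a=(a+90)%180-90
        print(c,name,'conf %.2f centre %.1f %.1f size %.1f %.1f xyaw %.1f z %.1f'%(r['confidence'],cx,cy,w,h,a,np.median(P[m][:,2])))
    return im,P
E
python3 - <<'E'
from h import *
print(tcp()[1],sense()['tcp_rot'],sense()['finger_gap'])
im,P=blocks('wrist',10,24); cv2.imwrite('pics/w1.png',im[:,:,::-1])
E
```

```text
[ 618.52735465 -303.40597886  151.0167147 ] [1.79997521e+02 7.75958034e-03 8.21792317e+01] 72.3172683865976
wrist block_a conf 0.96 centre 617.8 -284.6 size 54.9 99.1 xyaw -8.3 z 17.1
```

View pics/w1.png

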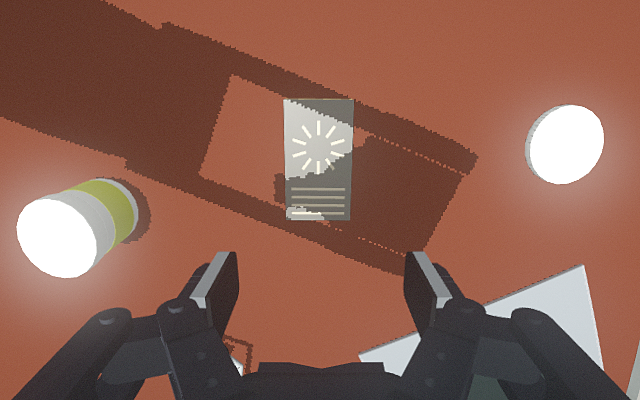

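The wrist picture shows the sun block at pixels (285–353, 98–220), lying clear between the fingers' plane; its measured size (55 x 99) and height (17) fit.

Emit:
apply_moves:
  rows:
    - [9, -1.6, 35, 0, 0, 0.004]
    - [9.5, -1.6, 40, 0, 0, 0.004]
    - [0, 0, 40, 0, 0, 0]
    - [0, 0, 25, 0, 0, 0]
    - [0, 0, 10, 0, 0, 0]

```text
time: 3.18
tool_pos: [615.1, -285.2, -0.9]
tcp_rot: [-179.8, -0.1, 81.5]
ft_force: [0.5, 0.3, 0.3]
finger_gap: 71.8
grip_force: 0.0
```

Emit:
apply_moves:
  rows:
    - [0, 0, 0, 0, 0, 0]
    - [0, 0, 0, 0, 0, 0]
    - [0, 0, 0, 0, 0, 0]
    - [0, 0, 0, 0, 0, 0]
    - [0, 0, 0, 0, 0, 0]
  fingers: 45
  grip_force: 40

```text
time: 3.8
tool_pos: [616.9, -285.6, 1.6]
tcp_rot: [180.0, 0.0, 81.5]
ft_force: [0.5, 0.2, 1.4]
finger_gap: 53.8
grip_force: 44.2
```

Run:
```python
from h import *
s=sense();print(s['tool_pos'],s['tcp_rot'],s['finger_gap'],s['grip_force'])
plan([(617.8,-284.6,120,81.7,3),(500,-80,130,88,6),(490,-20,130,93.5,2)])
```

```text
[ 616.87963137 -285.64020392    1.59162685] [1.79979215e+02 5.59215556e-03 8.15175067e+01] 53.78680365641624 44.154855608940125
[[0.4, 0.3, -39.5, 0.0, 0.0, -0.001], [0.4, 0.3, -39.5, 0.0, 0.0, -0.001], [0.4, 0.3, -39.5, 0.0, 0.0, -0.001], [30.9, -24.4, -1.7, 0.0, 0.0, -0.018], [31.3, -23.8, -1.7, 0.0, 0.0, -0.018]]
[[31.8, -23.2, -1.7, 0.0, 0.0, -0.018], [32.2, -22.6, -1.7, 0.0, 0.0, -0.018], [32.6, -22.0, -1.7, 0.0, 0.0, -0.018], [33.0, -21.4, -1.7, 0.0, 0.0, -0.018], [29.8, -6.0, -0.0, 0.0, 0.0, -0.048]]
[[30.1, -4.6, -0.0, 0.0, 0.0, -0.048]]
```

Emit:
apply_moves:
  rows:
    - [0, 0, -35, 0, 0, 0]
    - [0, 0, -42, 0, 0, 0]
    - [0, 0, -42, 0, 0, 0]
    - [31, -24, -2, 0, 0, -0.03]
    - [31, -24, -2, 0, 0, -0.03]

```text
time: 4.42
tool_pos: [577.4, -217.4, 125.4]
tcp_rot: [179.9, 0.0, 85.0]
ft_force: [-0.1, -0.4, -0.8]
finger_gap: 53.4
grip_force: 43.9
```

Emit:
apply_moves:
  rows:
    - [32, -23, -2, 0, 0, -0.03]
    - [34, -22, -2, 0, 0, -0.03]
    - [34, -22, -2, 0, 0, -0.03]
    - [35, -18, 0, 0, 0, -0.03]
    - [25, -2, 0, 0, 0, -0.03]

```text
time: 5.05
tool_pos: [494.3, -52.8, 130.4]
tcp_rot: [-180.0, -0.0, 93.6]
ft_force: [0.6, -0.1, -0.6]
finger_gap: 53.9
grip_force: 43.9
```

Run:
```python
from h import *
s=sense();print(s['tool_pos'],s['tcp_rot'],s['finger_gap'],s['grip_force'])
im,P=blocks('wrist',13,27,'bottom_block'); cv2.imwrite('pics/w2.png',im[:,:,::-1])
blocks('wrist',80,180,'block_a')
blocks('top',13,27,'bottom_block')
x,y,z=P[...,0],P[...,1],P[...,2]
```

```text
[494.33344507 -52.8002306  130.36499572] [-1.79999127e+02 -7.98045256e-03  9.36323743e+01] 53.91624955686479 43.872445821762085
wrist bottom_block conf 0.90 centre 497.9 28.7 size 54.9 97.7 xyaw 3.0 z 21.2
wrist block_a conf 0.68 centre 494.1 -49.9 size 55.2 98.6 xyaw 3.8 z 146.1
```

View pics/w2.png

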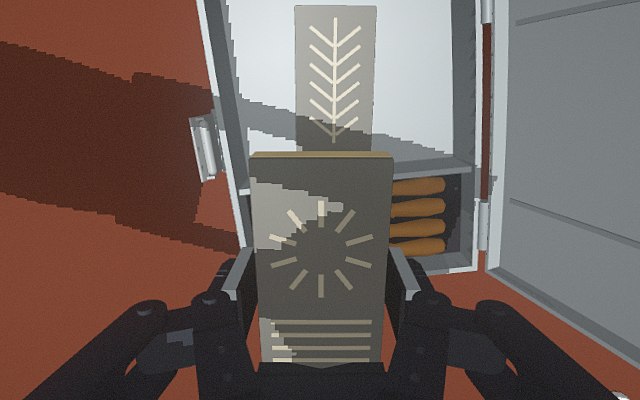

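The wrist picture shows the sun block held square at (250–393, 153–365) and the fern block ahead at (295–377, 5–152), its near end just hidden. The case walls leave room for the fingers on both sides.

Emit:
apply_moves:
  rows:
    - [36, 4, 0, 0, 0, 0.008]
    - [41.6, 4.7, 15, 0, 0, 0]
    - [0, 0, 38, 0, 0, 0]
    - [0, 0, 30, 0, 0, 0]
    - [0, 0, 14, 0, 0, 0]

```text
time: 5.98
tool_pos: [498.5, 23.2, 31.3]
tcp_rot: [-179.8, -0.0, 93.0]
ft_force: [0.4, 0.3, -0.8]
finger_gap: 53.9
grip_force: 43.9
```

Emit:
apply_moves:
  rows:
    - [0, 0, 3, 0, 0, 0]
    - [0, 0, 2, 0, 0, 0]
    - [0, 0, 2, 0, 0, 0]
    - [0, 0, 1.2, 0, 0, 0]
    - [0, 0, 0, 0, 0, 0]

```text
time: 6.6
tool_pos: [499.8, 23.8, 25.4]
tcp_rot: [180.0, 0.0, 93.1]
ft_force: [0.6, -0.4, -0.4]
finger_gap: 54.0
grip_force: 43.9
```

Emit:
apply_moves:
  rows:
    - [1.4, -1.4, 0, 0, 0, 0]
    - [0, 0, 1, 0, 0, 0]
    - [0, 0, 1, 0, 0, 0]
    - [0, 0, 0.7, 0, 0, 0]
    - [0, 0, 0, 0, 0, 0]

```text
time: 7.22
tool_pos: [498.1, 25.1, 22.3]
tcp_rot: [-180.0, -0.0, 93.1]
ft_force: [-0.0, -0.7, -0.3]
finger_gap: 53.9
grip_force: 43.9
```

Run:
```python
from h import *
s=sense();print(s['tool_pos'],s['tcp_rot'],s['ft_force'],s['finger_gap'])
im,P=cloud('wrist'); cv2.imwrite('pics/w3.png',im[:,:,::-1])
```

```text
[498.06160869  25.13040916  22.28560386] [-1.79989274e+02 -1.90615924e-03  9.30925870e+01] [-0.04053666 -0.69048748 -0.25990751] 53.88037446532302
```

View pics/w3.png

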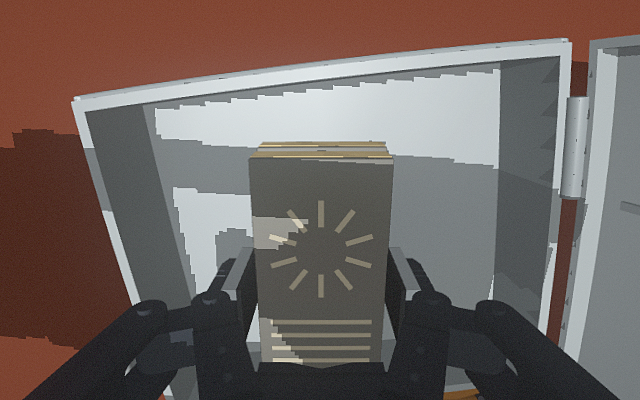

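The picture shows the sun block's end at rows 152–158 with the fern block's end face right under it at rows 142–150, both centred near column 322, so they look aligned.

Run:
```python
from h import *
np.set_printoptions(precision=1,suppress=True)
im,P=cloud('wrist')
for u in (285,322,360):
  print(u,[(v,*np.round(P[v,u],1).tolist()) for v in range(139,162,2)])
```

```text
285 [(139, 478.2, 77.6, 4.9), (141, 478.3, 77.0, 6.7), (143, 478.9, 76.9, 12.1), (145, 479.4, 76.8, 17.2), (147, 479.7, 76.4, 19.8), (149, 479.9, 75.9, 21.6), (151, 480.0, 75.2, 22.9), (153, 480.6, 75.5, 28.9), (155, 481.0, 75.5, 33.2), (157, 481.2, 75.1, 35.0), (159, 481.4, 74.7, 37.0), (161, 481.5, 74.1, 37.6)]
322 [(139, 495.2, 78.5, 4.7), (141, 495.2, 77.9, 7.3), (143, 495.2, 77.9, 13.3), (145, 495.2, 77.5, 16.4), (147, 495.2, 77.6, 21.9), (149, 495.2, 76.6, 21.3), (151, 495.2, 76.1, 23.3), (153, 495.2, 76.2, 28.5), (155, 495.2, 76.2, 32.5), (157, 495.2, 75.7, 34.2), (159, 495.2, 75.7, 38.4), (161, 495.3, 74.9, 37.8)]
360 [(139, 512.6, 79.5, 5.1), (141, 512.4, 78.9, 7.3), (143, 511.8, 78.8, 13.3), (145, 511.3, 78.6, 17.4), (147, 511.0, 78.3, 20.9), (149, 511.2, 77.2, 19.5), (151, 510.7, 77.2, 24.7), (153, 510.3, 77.0, 28.4), (155, 509.7, 77.2, 33.6), (157, 509.6, 76.7, 35.3), (159, 509.3, 76.5, 38.3), (161, 509.3, 75.9, 38.8)]
```

Emit:
apply_moves:
  rows:
    - [1.5, 0, 0, 0, 0, 0]
    - [0, 0, 0.5, 0, 0, 0]
    - [0, 0, 0.5, 0, 0, 0]
    - [0, 0, 0, 0, 0, 0]
    - [0, 0, 0, 0, 0, 0]

```text
time: 7.95
tool_pos: [498.1, 26.7, 21.5]
tcp_rot: [180.0, -0.0, 93.1]
ft_force: [-1.3, 1.0, 2.0]
finger_gap: 54.4
grip_force: 44.2
```

Emit:
apply_moves:
  rows:
    - [0, 0, 0, 0, 0, 0]
    - [0, 0, 0, 0, 0, 0]
    - [0, 0, 0, 0, 0, 0]
    - [0, 0, -6, 0, 0, 0]
    - [0, 0, -25, 0, 0, 0]
  fingers: 68

```text
time: 8.57
tool_pos: [496.5, 26.7, 51.5]
tcp_rot: [-179.8, -0.0, 93.1]
ft_force: [-0.2, -0.4, -0.7]
finger_gap: 68.2
grip_force: 0.0
```

Run:
```python
from h import *
s=sense();print(s['tool_pos'],s['tcp_rot'],s['ft_force'],s['finger_gap'])
p=s['tool_pos']
plan([(p[0],p[1],150,93,2),(452,285,150,84,5)] if 0 else [(480,90,150,92,3),(444,270,150,83.2,5)])
```

```text
[496.49671597  26.68906608  51.46701566] [-1.79803124e+02 -2.18556721e-02  9.30897832e+01] [-0.1890865  -0.39150556 -0.70736013] 68.22733918662485
[[21.4, -4.4, -32.8, 0.0, 0.0, 0.006], [21.3, -4.5, -32.8, 0.0, 0.0, 0.006], [21.3, -4.6, -32.8, 0.0, 0.0, 0.006], [36.2, -5.9, -0.0, 0.0, 0.0, 0.031], [36.0, -7.0, -0.0, 0.0, 0.0, 0.031]]
[[35.8, -8.2, -0.0, 0.0, 0.0, 0.031], [35.5, -9.2, -0.0, 0.0, 0.0, 0.031], [35.2, -10.3, -0.0, 0.0, 0.0, 0.031]]
```

Emit:
apply_moves:
  rows:
    - [0, 0, -45, 0, 0, 0]
    - [25, -5, -40, 0, 0, 0.005]
    - [40, -6, -14, 0, 0, 0.02]
    - [45, -7, 0, 0, 0, 0.025]
    - [45, -8, 0, 0, 0, 0.03]

```text
time: 9.2
tool_pos: [467.3, 182.0, 152.5]
tcp_rot: [179.9, -0.0, 88.4]
ft_force: [1.3, 0.6, -0.1]
finger_gap: 68.1
grip_force: 0.0
```

Emit:
apply_moves:
  rows:
    - [45, -9, 0, 0, 0, 0.03]
    - [40, -9, 0, 0, 0, 0.03]
    - [20, -3, 0, 0, 0, 0.03]
    - [0, 0, 0, 0, 0, 0]
    - [0, 0, 0, 0, 0, 0]

```text
time: 9.82
tool_pos: [451.5, 286.0, 151.5]
tcp_rot: [180.0, 0.0, 83.4]
ft_force: [-0.1, 0.5, -0.2]
finger_gap: 68.0
grip_force: 0.0
```

Run:
```python
from h import *
s=sense();print(s['tool_pos'],s['tcp_rot'],s['finger_gap'])
blocks('wrist',10,24)
blocks('top',24,44)
```

```text
[451.48199456 286.03220723 151.51612607] [1.79996407e+02 2.05206958e-02 8.33880337e+01] 68.0161395599897
top block_a conf 0.62 centre 495.6 26.1 size 53.8 97.6 xyaw 5.2 z 35.8
```

Run:
```python
from h import *
im,P=blocks('wrist',5,28,'block_b'); cv2.imwrite('pics/w4.png',im[:,:,::-1])
x,y,z=P[...,0],P[...,1],P[...,2]
m=((z>11)&(z<24)&(abs(x-445)<70)&(y>220)&(y<390)).astype(np.uint8)
m=cv2.morphologyEx(m,cv2.MORPH_OPEN,np.ones((5,5)))
n,l,st,_=cv2.connectedComponentsWithStats(m)
for i in range(1,n):
    if st[i,4]>500: print(st[i],cv2.minAreaRect(P[l==i][:,:2].astype(np.float32)),np.median(P[l==i][:,2]))
```

```text
wrist block_b conf 0.57 centre 446.6 312.1 size 54.8 99.6 xyaw -7.6 z 17.2
[ 277   89   71  124 8276] ((446.6494445800781, 312.0655822753906), (99.54966735839844, 54.976417541503906), 82.44379425048828) 17.170158441590303
```

View pics/w4.png

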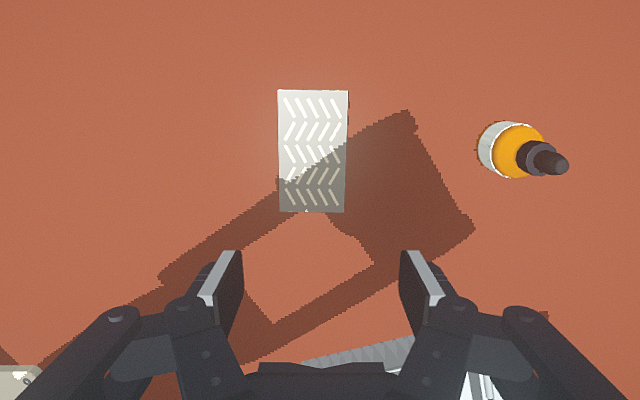

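The picture shows the waves block alone at pixels (277–348, 89–213), 55 x 99.5 mm; the ink bottle is well off to the right.

Emit:
apply_moves:
  rows:
    - [12, -4, 35, 0, 0, 0.017]
    - [13.4, -3.9, 40, 0, 0, 0]
    - [0, 0, 40, 0, 0, 0]
    - [0, 0, 25, 0, 0, 0]
    - [0, 0, 10, 0, 0, 0]

```text
time: 10.75
tool_pos: [445.6, 311.8, -0.4]
tcp_rot: [-179.9, 0.1, 82.4]
ft_force: [0.4, -0.4, 0.5]
finger_gap: 67.9
grip_force: 0.0
```

Emit:
apply_moves:
  rows:
    - [0, 0, 0, 0, 0, 0]
    - [0, 0, 0, 0, 0, 0]
    - [0, 0, 0, 0, 0, 0]
    - [0, 0, 0, 0, 0, 0]
    - [0, 0, 0, 0, 0, 0]
  fingers: 45

```text
time: 11.38
tool_pos: [446.9, 312.9, 1.7]
tcp_rot: [180.0, -0.0, 82.4]
ft_force: [-0.1, 0.3, 0.3]
finger_gap: 53.9
grip_force: 43.7
```

Run:
```python
from h import *
s=sense();print(s['tool_pos'],s['tcp_rot'],s['finger_gap'],s['grip_force'])
p=s['tool_pos']
plan([(p[0],p[1],120,82.4,3),(495,-55,140,93.2,9)])
```

```text
[446.9017458  312.86390188   1.69728101] [ 1.79978804e+02 -1.68172578e-02  8.23815226e+01] 53.92718333982382 43.74219596385956
[[0.0, 0.0, -39.4, 0.0, 0.0, -0.0], [0.0, 0.0, -39.4, 0.0, 0.0, -0.0], [0.0, 0.0, -39.4, 0.0, 0.0, -0.0], [-39.8, 10.7, -2.2, 0.0, 0.0, -0.021], [-40.0, 9.9, -2.2, 0.0, 0.0, -0.021]]
[[-40.2, 9.0, -2.2, 0.0, 0.0, -0.021], [-40.4, 8.2, -2.2, 0.0, 0.0, -0.021], [-40.6, 7.3, -2.2, 0.0, 0.0, -0.021], [-40.7, 6.5, -2.2, 0.0, 0.0, -0.021], [-40.8, 5.6, -2.2, 0.0, 0.0, -0.021]]
[[-40.9, 4.8, -2.2, 0.0, 0.0, -0.021], [-41.0, 3.9, -2.2, 0.0, 0.0, -0.021]]
```

Emit:
apply_moves:
  rows:
    - [0, 0, -35, 0, 0, 0]
    - [0, 0, -42, 0, 0, 0]
    - [0, 0, -42, 0, 0, 0]
    - [-40, 11, -2, 0, 0, -0.021]
    - [-40, 10, -2, 0, 0, -0.021]

```text
time: 12.0
tool_pos: [458.3, 230.3, 125.5]
tcp_rot: [179.9, -0.0, 84.9]
ft_force: [0.7, -0.9, -1.3]
finger_gap: 53.7
grip_force: 43.8
```

Emit:
apply_moves:
  rows:
    - [-40, 9, -2, 0, 0, -0.021]
    - [-40, 8, -2, 0, 0, -0.021]
    - [-41, 7, -2, 0, 0, -0.021]
    - [-41, 7, -2, 0, 0, -0.021]
    - [-41, 6, -2, 0, 0, -0.021]

```text
time: 12.62
tool_pos: [484.9, 24.8, 134.6]
tcp_rot: [180.0, 0.0, 90.8]
ft_force: [0.8, 0.8, -0.9]
finger_gap: 54.1
grip_force: 43.7
```

Emit:
apply_moves:
  rows:
    - [-41, 5, -2, 0, 0, -0.021]
    - [-42, 4, -2, 0, 0, -0.021]
    - [-5, 0, 0, 0, 0, 0]
    - [0, 0, 0, 0, 0, 0]
    - [0, 0, 0, 0, 0, 0]

```text
time: 13.25
tool_pos: [496.0, -60.6, 138.2]
tcp_rot: [-180.0, -0.0, 93.3]
ft_force: [0.8, 0.7, -0.7]
finger_gap: 53.9
grip_force: 43.7
```

Run:
```python
from h import *
s=sense();print(s['tool_pos'],s['tcp_rot'],s['finger_gap'],s['grip_force'])
im,P=cloud('wrist')
cv2.imwrite('pics/w5.png',im[:,:,::-1])
x,y,z=P[...,0],P[...,1],P[...,2]
for lo,hi in((30,42),(140,165)):
    m=((z>lo)&(z<hi)&(abs(x-497)<45)&(y<90)&(y>-115)).astype(np.uint8)
    m=cv2.morphologyEx(m,cv2.MORPH_OPEN,np.ones((5,5)))
    n,l,st,_=cv2.connectedComponentsWithStats(m)
    for i in range(1,n):
        if st[i,4]>500: print(st[i],cv2.minAreaRect(P[l==i][:,:2].astype(np.float32)),np.median(P[l==i][:,2]))
```

```text
[495.99589117 -60.56606777 138.22418585] [-1.79981418e+02 -2.53317133e-02  9.32586701e+01] 53.945925466422146 43.74561667442322
[  290     0    85   144 11683] ((497.544921875, 24.805561065673828), (54.94051742553711, 92.96470642089844), 2.866304397583008) 37.17139394158124
[  217   154   206   214 29195] ((495.2297668457031, -58.61259078979492), (80.98188781738281, 96.84149169921875), 3.3376479148864746) 154.39354094194942
```

View pics/w5.png

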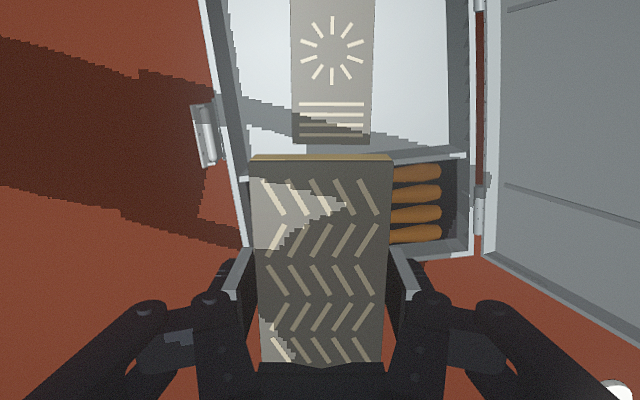

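The picture shows the sun block lying square at (290–375, 0–144) on the pile and the waves block held at (250–393, 155–365).

Emit:
apply_moves:
  rows:
    - [42, 3.5, 0, 0, 0, 0.005]
    - [46.3, 3.5, 15, 0, 0, 0]
    - [0, 0, 35, 0, 0, 0]
    - [0, 0, 28, 0, 0, 0]
    - [0, 0, 13, 0, 0, 0]

```text
time: 13.92
tool_pos: [497.0, 28.1, 45.6]
tcp_rot: [-179.8, -0.0, 93.0]
ft_force: [-0.8, 0.1, -0.5]
finger_gap: 53.7
grip_force: 43.7
```

Emit:
apply_moves:
  rows:
    - [0, 0, 3, 0, 0, 0]
    - [0, 0, 2, 0, 0, 0]
    - [0, 0, 1.5, 0, 0, 0]
    - [0, 0, 0, 0, 0, 0]
    - [0, 0, 0, 0, 0, 0]

```text
time: 14.55
tool_pos: [498.8, 26.9, 41.3]
tcp_rot: [180.0, 0.0, 92.9]
ft_force: [-0.7, 0.8, -1.2]
finger_gap: 53.8
grip_force: 43.7
```

Run:
```python
from h import *
s=sense();print(s['tool_pos'],s['tcp_rot'],s['ft_force'])
im,P=cloud('wrist')
for u in (285,322,360):
  print(u,[(v,*np.round(P[v,u],1).tolist()) for v in range(135,162,2)])
```

```text
[498.7548064   26.85563079  41.29687623] [1.79963386e+02 3.16375038e-03 9.29140065e+01] [-0.7333418   0.79761101 -1.23669582]
285 [(135, 477.2, 78.7, 4.9), (137, 477.2, 77.7, 5.3), (139, 477.3, 76.7, 5.5), (141, 478.0, 76.8, 12.7), (143, 478.5, 76.7, 18.4), (145, 479.3, 77.0, 26.1), (147, 479.8, 76.9, 31.0), (149, 480.2, 76.7, 35.4), (151, 480.4, 76.2, 37.1), (153, 480.5, 75.5, 38.3), (155, 481.2, 75.9, 45.0), (157, 481.6, 76.0, 49.7), (159, 481.9, 75.9, 53.0), (161, 482.3, 75.8, 56.4)]
322 [(135, 496.1, 79.8, 5.8), (137, 496.1, 78.7, 5.2), (139, 496.2, 77.9, 6.9), (141, 496.2, 77.8, 13.3), (143, 496.1, 77.7, 19.4), (145, 496.1, 77.7, 25.2), (147, 496.1, 77.7, 30.9), (149, 496.1, 77.7, 36.6), (151, 496.1, 77.0, 37.7), (153, 496.2, 76.2, 37.5), (155, 496.1, 76.9, 46.2), (157, 496.1, 76.8, 50.2), (159, 496.1, 76.7, 53.3), (161, 496.1, 76.5, 56.3)]
360 [(135, 515.6, 80.7, 4.9), (137, 515.6, 79.7, 5.3), (139, 515.2, 79.1, 8.9), (141, 514.5, 79.1, 15.6), (143, nan, nan, nan), (145, 513.5, 78.6, 25.7), (147, 512.8, 78.7, 32.1), (149, 512.3, 78.5, 36.2), (151, 512.3, 77.8, 37.1), (153, 512.4, 76.8, 36.5), (155, 511.4, 77.6, 46.0), (157, 510.9, 77.7, 50.6), (159, 510.8, 77.1, 51.8), (161, 510.3, 77.2, 56.1)]
```

Emit:
apply_moves:
  rows:
    - [1, -0.7, 0.5, 0, 0, 0]
    - [0, 0, 1, 0, 0, 0]
    - [0, 0, 1, 0, 0, 0]
    - [0, 0, 0.7, 0, 0, 0]
    - [0, 0, 0, 0, 0, 0]

```text
time: 15.22
tool_pos: [497.6, 27.9, 37.6]
tcp_rot: [-180.0, 0.0, 92.9]
ft_force: [0.2, 1.3, -1.1]
finger_gap: 53.9
grip_force: 43.7
```

Emit:
apply_moves:
  rows:
    - [0, 0, 0.3, 0, 0, 0]
    - [0, 0, 0.3, 0, 0, 0]
    - [0, 0, 0, 0, 0, 0]
    - [0, 0, 0, 0, 0, 0]
    - [0, 0, 0, 0, 0, 0]

```text
time: 15.85
tool_pos: [497.7, 27.9, 37.1]
tcp_rot: [180.0, -0.0, 92.9]
ft_force: [0.2, 0.2, -0.7]
finger_gap: 53.6
grip_force: 43.7
```

Emit:
apply_moves:
  rows:
    - [0, 0, 0.4, 0, 0, 0]
    - [0, 0, 0.3, 0, 0, 0]
    - [0, 0, 0, 0, 0, 0]
    - [0, 0, 0, 0, 0, 0]
    - [0, 0, 0, 0, 0, 0]

```text
time: 16.48
tool_pos: [497.8, 27.9, 37.0]
tcp_rot: [-180.0, 0.0, 92.9]
ft_force: [-3.6, 0.3, 6.4]
finger_gap: 53.6
grip_force: 44.6
```

Emit:
apply_moves:
  rows:
    - [0, 0, 0, 0, 0, 0]
    - [0, 0, 0, 0, 0, 0]
    - [0, 0, 0, 0, 0, 0]
    - [0, 0, -6, 0, 0, 0]
    - [0, 0, -25, 0, 0, 0]
  fingers: 68

```text
time: 17.1
tool_pos: [496.2, 28.0, 66.4]
tcp_rot: [-179.8, -0.0, 92.9]
ft_force: [-0.0, -0.3, -0.0]
finger_gap: 67.9
grip_force: 0.0
```

Emit:
apply_moves:
  rows:
    - [-25, 0, -35, 0, 0, -0.02]
    - [-25, 0, -45, 0, 0, -0.02]
    - [-15, 0, -20, 0, 0, -0.02]
    - [0, 0, 0, 0, 0, -0.02]
    - [0, 0, 0, 0, 0, -0.02]

```text
time: 17.73
tool_pos: [501.5, -36.4, 166.2]
tcp_rot: [-179.9, -0.0, 98.7]
ft_force: [0.1, 1.0, -0.7]
finger_gap: 67.9
grip_force: 0.0
```

Run:
```python
from h import *
s=sense();print(s['tool_pos'],s['tcp_rot'],s['ft_force'],s['finger_gap'])
im,P=cloud('wrist'); cv2.imwrite('pics/w6.png',im[:,:,::-1])
x,y,z=P[...,0],P[...,1],P[...,2]
m=((z>48)&(z<60)&(abs(x-497)<45)&(abs(y-28)<70)).astype(np.uint8)
print(m.sum(),cv2.minAreaRect(P[m>0][:,:2].astype(np.float32)),np.median(z[m>0]))
for n in('lid_press','lid_hinge','case','bay'):
  for c in('wrist','top','scene'):
    try: print(n,c,[(np.round(r['xyz'],1),round(r['confidence'],2)) for r in models.place_of(n,c)][:2])
    except Exception as e: print(e)
    if c=='wrist': eyes.snapshot('top');eyes.snapshot('scene')
# lid inner face slope along case axis
im,P=cloud('top'); x,y,z=P[...,0],P[...,1],P[...,2]
c,sn=np.cos(np.radians(9.2)),np.sin(np.radians(9.2))
X=(x-510)*c+(y+3)*sn; Y=-(x-510)*sn+(y+3)*c
m=(X>80)&(X<200)&(abs(Y)<90)&(z>70)
print('lid',np.polyfit(z[m],X[m],1),np.polyfit(Y[m],X[m]-np.polyval(np.polyfit(z[m],X[m],1),z[m]),1),z[m].max(),X[m].max())
```

```text
[501.4555726  -36.36469459 166.22840136] [-1.79918888e+02 -4.82851541e-02  9.87074176e+01] [ 0.11695818  0.99288828 -0.6964809 ] 67.8875690735466
10782 ((497.09619140625, 27.980331420898438), (55.1350212097168, 99.93081665039062), 2.8842411041259766) 53.130531137400396
lid_press wrist []
lid_press top [(array([655.2,  18.8, 183.4]), 0.55)]
lid_press scene [(array([654.3,  22.7, 185.9]), 0.6)]
lid_hinge wrist [(array([597.5,  13.9,  44. ]), 0.58), (array([501.9,  28.3,  33.9]), 0.42)]
lid_hinge top [(array([495.1,  30.4,  38.5]), 0.49)]
lid_hinge scene [(array([598.2,  12.8,  49.7]), 0.61)]
case wrist []
case top [(array([511.3,  -5.6,   1.1]), 0.82)]
case scene [(array([ 5.096e+02, -5.500e+00,  3.000e-01]), 0.96)]
bay wrist []
bay top [(array([507. ,  37.4,   3.4]), 0.9)]
bay scene [(array([505. ,  33.8,   5.9]), 0.8)]
lid [ 0.26299937 91.17136283] [0.00012055 0.00126622] 219.70725121172268 152.86333325189563
```

View pics/w6.png

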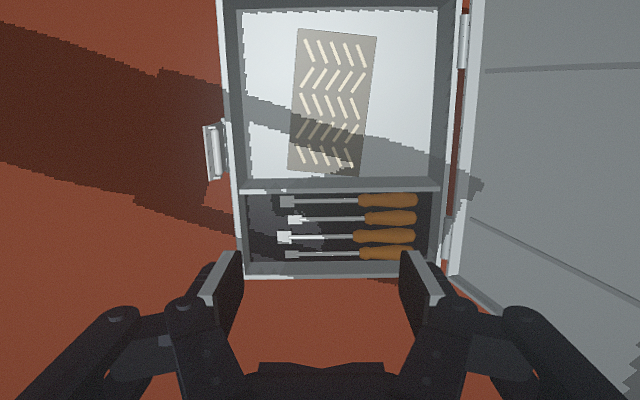

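The picture shows the waves block on top of the pile at (288–376, 28–176), pile centre (497,28), same way as those below. The lid stands open at the right at about 1.83 rad.

Emit:
apply_moves:
  rows:
    - [0, 0, -50, 0, 0, -0.008]
    - [8, 14, -54, 0, 0, 0]
    - [12, 50, 0, 0, 0, 0]
    - [12, 50, 0, 0, 0, 0]
    - [0, 45, 0, 0, 0, 0]
  fingers: 0

```text
time: 19.45
tool_pos: [655.6, 21.1, 271.5]
tcp_rot: [180.0, -0.0, 99.2]
ft_force: [-0.5, -0.6, 0.6]
finger_gap: 0.1
grip_force: 0.0
```

Emit:
apply_moves:
  rows:
    - [0, 35, 0, 0, 0, 0]
    - [0, 0, 0, 0, 0, 0]
    - [0, 0, 0, 0, 0, 0]
    - [0, 0, 0, 0, 0, 0]
    - [0, 0, 0, 0, 0, 0]

```text
time: 20.08
tool_pos: [688.2, 25.2, 272.4]
tcp_rot: [179.9, 0.0, 99.1]
ft_force: [0.2, 0.8, -0.4]
finger_gap: -0.3
grip_force: 0.0
```

```bash
cat >> h.py <<'E'
def st():
    s=sense(); p=np.array(s['tool_pos'])-[597.5,12,0]; a=np.radians(9.2)
    print('s %.1f t %.1f z %.1f'%(p[0]*np.cos(a)+p[1]*np.sin(a),-p[0]*np.sin(a)+p[1]*np.cos(a),p[2]),s['tcp_rot'],s['ft_force'],s['finger_gap'])
E
python3 - <<'E'
from h import *
st()
im,P=cloud('scene'); cv2.imwrite('pics/s7.png',cv2.resize(im[60:260,200:520,::-1],None,fx=2,fy=2))
th=np.linspace(1.9,0.08,20)
s=-160*np.cos(th)+14*np.sin(th)+13; z=46+160*np.sin(th)+14*np.cos(th)
for a in zip(th.round(2),s.round(1),z.round(1),np.r_[0,np.diff(s)].round(1),np.r_[0,-np.diff(z)].round(1)): print(*a)
E
```

```text
s 91.7 t -1.5 z 272.4 [1.79934110e+02 1.31873328e-02 9.90929764e+01] [ 0.23603779  0.81079056 -0.42655168] -0.2876946705190624
1.9 78.0 192.9 0.0 0.0
1.8 63.6 198.4 -14.3 -5.5
1.71 48.8 202.6 -14.8 -4.1
1.61 33.7 205.3 -15.1 -2.7
1.52 18.4 206.5 -15.3 -1.2
1.42 3.0 206.3 -15.4 0.2
1.33 -12.3 204.6 -15.3 1.7
1.23 -27.4 201.5 -15.1 3.1
1.13 -42.0 196.9 -14.7 4.6
1.04 -56.2 190.9 -14.2 6.0
0.94 -69.8 183.6 -13.5 7.3
0.85 -82.6 175.1 -12.8 8.5
0.75 -94.5 165.4 -11.9 9.7
0.65 -105.4 154.5 -10.9 10.8
0.56 -115.2 142.7 -9.8 11.8
0.46 -123.9 130.0 -8.7 12.7
0.37 -131.3 116.5 -7.4 13.5
0.27 -137.4 102.4 -6.1 14.1
0.18 -142.1 87.8 -4.7 14.6
0.08 -145.4 72.7 -3.3 15.0
```

View pics/s7.png

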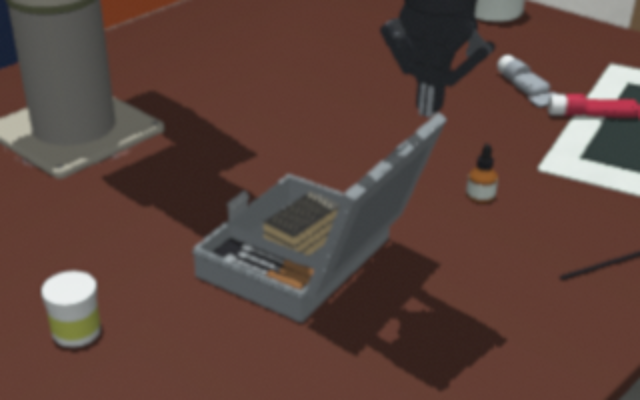

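The picture shows the closed fingers at (428,100), above and behind the lid's front edge at (440,118), and the pile square in the case.

Emit:
apply_moves:
  rows:
    - [0, 0, 35, 0, 0, 0]
    - [0, 0, 30, 0, 0, 0]
    - [0, 0, 12, 0, 0, 0]
    - [0, 0, 0, 0, 0, 0]
    - [0, -8, 0, 0, 0, 0]

```text
time: 20.75
tool_pos: [681.5, 24.1, 196.3]
tcp_rot: [179.9, 0.0, 99.1]
ft_force: [0.2, 0.4, 0.3]
finger_gap: 0.2
grip_force: 0.0
```

Emit:
apply_moves:
  rows:
    - [0, -6, 0, 0, 0, 0]
    - [0, -7, -2, 0, 0, 0]
    - [0, -8, -2, 0, 0, 0]
    - [0, -8, -2, 0, 0, 0]
    - [0, -8, -2, 0, 0, 0]

```text
time: 21.38
tool_pos: [643.7, 18.1, 202.8]
tcp_rot: [180.0, 0.0, 99.1]
ft_force: [2.3, -0.5, 1.2]
finger_gap: 0.2
grip_force: 1.1
```

Run:
```python
from h import *
st()
```

```text
s 46.6 t -1.3 z 202.8 [1.79981744e+02 5.38093403e-03 9.91106370e+01] [ 2.33744464 -0.48263915  1.24273929] 0.1773665479689259
```

Emit:
apply_moves:
  rows:
    - [0, -10, -2, 0, 0, 0]
    - [0, -10, -1, 0, 0, 0]
    - [0, -10, -0.5, 0, 0, 0]
    - [0, -10, 0, 0, 0, 0]
    - [0, -10, 0.5, 0, 0, 0]

```text
time: 22.0
tool_pos: [594.0, 10.2, 205.1]
tcp_rot: [-180.0, -0.0, 99.1]
ft_force: [2.1, -0.1, -0.6]
finger_gap: 0.0
grip_force: 0.7
```

Emit:
apply_moves:
  rows:
    - [0, -10, 1, 0, 0, 0]
    - [0, -10, 1.5, 0, 0, 0]
    - [0, -10, 2, 0, 0, 0]
    - [0, -10, 2.5, 0, 0, 0]
    - [0, -10, 3, 0, 0, 0]

```text
time: 22.62
tool_pos: [544.8, 2.3, 195.3]
tcp_rot: [180.0, -0.0, 99.1]
ft_force: [1.6, 0.7, -0.7]
finger_gap: 0.1
grip_force: 0.6
```

Run:
```python
from h import *
st()
im,P=cloud('scene'); cv2.imwrite('pics/s8.png',cv2.resize(im[60:260,200:520,::-1],None,fx=2,fy=2))
```

```text
s -53.6 t -1.1 z 195.3 [ 1.79995063e+02 -3.81947874e-04  9.91099845e+01] [ 1.62157514  0.69640543 -0.73174068] 0.07714292072409376
```

View pics/s8.png

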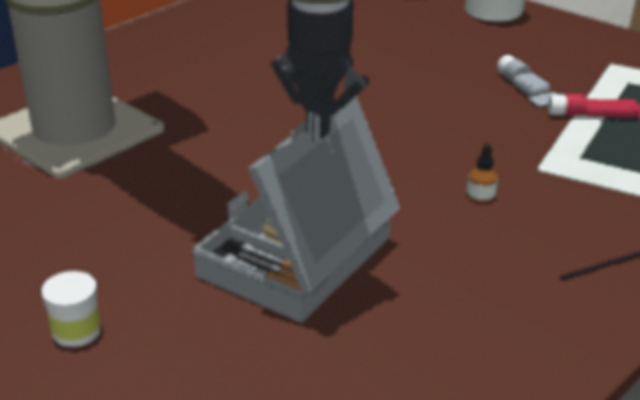

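The picture shows the fingers behind the lid's top edge at (318,125), the lid swung to about 1.06 rad and following.

Emit:
apply_moves:
  rows:
    - [0, -8, 5.5, 0, 0, 0]
    - [0, -8, 6, 0, 0, 0]
    - [0, -8, 6, 0, 0, 0]
    - [0, -8, 6.5, 0, 0, 0]
    - [0, -8, 7, 0, 0, 0]

```text
time: 23.3
tool_pos: [505.4, -4.0, 163.9]
tcp_rot: [-180.0, 0.0, 99.1]
ft_force: [-0.0, 0.6, 1.7]
finger_gap: -0.1
grip_force: 0.6
```

Emit:
apply_moves:
  rows:
    - [0, -8, 8, 0, 0, 0]
    - [0, -8, 8.5, 0, 0, 0]
    - [0, -7, 9, 0, 0, 0]
    - [0, -7, 9, 0, 0, 0]
    - [0, -6, 9, 0, 0, 0]

```text
time: 23.92
tool_pos: [470.0, -9.6, 120.2]
tcp_rot: [180.0, -0.0, 99.1]
ft_force: [1.1, -0.3, 0.1]
finger_gap: 0.0
grip_force: 0.4
```

Run:
```python
from h import *
st()
```

```text
s -129.3 t -1.0 z 120.2 [ 1.79998126e+02 -5.05732573e-03  9.91110050e+01] [ 1.0756652  -0.25463889  0.06374231] 0.04071680451079533
```

Emit:
apply_moves:
  rows:
    - [0, -3, 7, 0, 0, 0]
    - [0, -3, 7, 0, 0, 0]
    - [0, -3, 7, 0, 0, 0]
    - [0, -3, 7, 0, 0, 0]
    - [0, -2, 7, 0, 0, 0]

```text
time: 24.55
tool_pos: [456.5, -11.9, 85.5]
tcp_rot: [180.0, 0.0, 99.1]
ft_force: [0.5, 0.5, 0.6]
finger_gap: -0.2
grip_force: 0.3
```

Emit:
apply_moves:
  rows:
    - [0, -2, 5, 0, 0, 0]
    - [0, -1, 4, 0, 0, 0]
    - [0, -1, 3, 0, 0, 0]
    - [0, 0, 2, 0, 0, 0]
    - [0, 0, 1, 0, 0, 0]

```text
time: 25.18
tool_pos: [452.6, -12.5, 70.8]
tcp_rot: [-180.0, -0.0, 99.1]
ft_force: [-0.9, -0.5, 1.5]
finger_gap: 0.2
grip_force: 0.2
```

Emit:
apply_moves:
  rows:
    - [0, 0, 1.5, 0, 0, 0]
    - [0, 0, 1.5, 0, 0, 0]
    - [0, 0, 1, 0, 0, 0]
    - [0, 0, 1, 0, 0, 0]
    - [0, 0, 0, 0, 0, 0]

```text
time: 25.8
tool_pos: [452.6, -12.5, 66.6]
tcp_rot: [-180.0, 0.0, 99.1]
ft_force: [-4.0, 0.4, 8.8]
finger_gap: 0.1
grip_force: 4.2
```

Run:
```python
from h import *
st()
```

```text
s -146.9 t -1.0 z 66.6 [-1.79985780e+02  5.46135150e-03  9.91142908e+01] [-4.02530351  0.39686341  8.83329632] 0.12728847918875333
```

Pressing on the clip now; pressing on in small steps.

Emit:
apply_moves:
  rows:
    - [0, 0, 1, 0, 0, 0]
    - [0, 0, 1, 0, 0, 0]
    - [0, 0, 1, 0, 0, 0]
    - [0, 0, 0.7, 0, 0, 0]
    - [0, 0, 0, 0, 0, 0]

```text
time: 26.42
tool_pos: [452.6, -12.4, 62.0]
tcp_rot: [-180.0, -0.0, 99.1]
ft_force: [-0.0, -1.2, -0.1]
finger_gap: 0.1
grip_force: 0.0
```

Emit:
apply_moves:
  rows:
    - [0, 0, 0.7, 0, 0, 0]
    - [0, 0, 0.7, 0, 0, 0]
    - [0, 0, 0.5, 0, 0, 0]
    - [0, 0, 0, 0, 0, 0]
    - [0, 0, 0, 0, 0, 0]

```text
time: 27.05
tool_pos: [452.7, -12.5, 60.3]
tcp_rot: [180.0, 0.0, 99.1]
ft_force: [0.7, 0.4, 0.8]
finger_gap: 0.3
grip_force: 0.0
```

Emit:
apply_moves:
  rows:
    - [0, 0, -10, 0, 0, 0]
    - [-10, 0, -35, 0, 0, 0]
    - [-40, 0, -45, 0, 0, 0]
    - [-45, 0, -45, 0, 0, 0]
    - [-45, 0, 0, 0, 0, 0]

```text
time: 27.68
tool_pos: [477.6, -152.3, 200.5]
tcp_rot: [179.5, 0.3, 99.1]
ft_force: [0.8, -0.5, -0.9]
finger_gap: -0.1
grip_force: 0.0
```

Emit:
apply_moves:
  rows:
    - [-45, 0, 0, 0, 0, 0]
    - [-30, 0, 0, 0, 0, 0]
    - [0, 0, 0, 0, 0, 0]
    - [0, 0, 0, 0, 0, 0]
    - [0, 0, 0, 0, 0, 0]

```text
time: 28.3
tool_pos: [486.6, -222.9, 194.7]
tcp_rot: [180.0, -0.0, 99.2]
ft_force: [-0.6, 0.4, 0.5]
finger_gap: -0.2
grip_force: 0.0
```

Run:
```python
from h import *
st()
im,P=cloud('top'); x,y,z=P[...,0],P[...,1],P[...,2]
a=np.radians(9.2); s=(x-597.5)*np.cos(a)+(y-12)*np.sin(a); t=-(x-597.5)*np.sin(a)+(y-12)*np.cos(a)
m=(s>-165)&(s<-5)&(abs(t)<95)&(z>40)&(z<120)
print(m.sum(),np.polyfit(s[m],z[m],1),np.median(z[m]))
for n in('jar','ink_bottle','brayer'):print(n,[np.round(r['xyz']) for r in models.place_of(n,'top')][:1])
im,P=cloud('scene'); cv2.imwrite('pics/s9.png',cv2.resize(im[60:260,200:520,::-1],None,fx=2,fy=2))
```

```text
s -147.1 t -214.2 z 194.7 [ 1.79993639e+02 -1.04395569e-02  9.91754780e+01] [-0.59628052  0.36726724  0.53277864] -0.19321430893830055
3263 [-1.06227091e-03  6.03186974e+01] 60.38064308050207
jar [array([ 423., -304.,    2.])]
ink_bottle [array([606., 294.,   0.])]
brayer [array([ 462., -507.,    4.])]
```

View pics/s9.png

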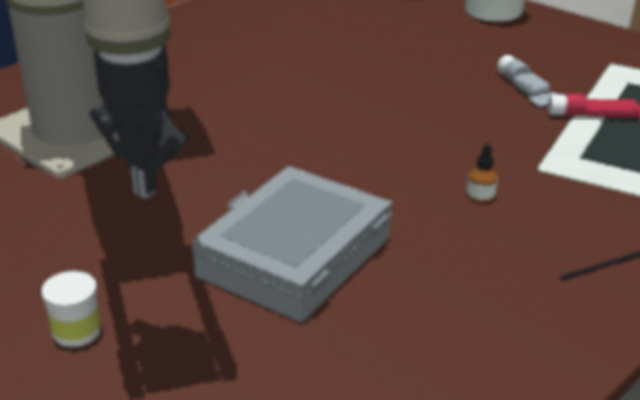

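The picture shows the case shut flat at (195–390, 168–320) with the gripper clear of it. The lid's top measures level at 60 mm, and the jar and bottle have not moved.

```bash
python3 -c "
from bench import job
print(job.hand_in())"
```

```text
the job is handed in; nothing more can be done
None
```

I stacked both loose blocks squarely on the fern block and clipped the lid shut (top level at 60 mm). The jar, ink bottle and roller stayed where they stood, and I handed the job in at about 28.5 s; it gave no verdict.

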